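Level the drying board and line up the ornaments

ROBOT

A 6-joint arm with a two-finger parallel gripper is mounted at the origin on the work surface. World frame = base frame: x ahead of the robot, y to its left, z up, the work surface at z = 0. Lengths are in m, angles in rad, forces in N, time in s.
With the tool pointing down it reaches from about 0.375 to 0.975 m from the base axis. Payload 3.8 kg.
Tool frame: the origin (TCP) lies midway between the tips of the shut fingers; the grasp point (between the pads) lies 19 mm behind it; z points along the fingers, y is the line along which they close (so a half turn about z gives the same grasp; the last joint's range is limited). The gripper opens to 88 mm and grips with 3 to 60 N. Pads are 18 mm wide; open, the fingers measure 123 mm over their backs; the gripper's body (75 mm by 187 mm) begins 45 mm behind the grasp point.
Start: joints at [-1.322, 0.264, 1.604, -0, 1.274, -0.037], TCP at [0.19, -0.648, 0.239] pointing down, gripper open.
Joint ranges: [-2.63, 2.63], [-0.94, 2.18], [0.31, 2.57], [-1.31, 4.45], [0, 2.66], [-2.55, 2.55]. Speed limits (rad/s): [2.57, 2.57, 3.14, 3.14, 3.14, 3.14].

INTERFACE

Orientations are given as a rotation vector (axis times angle).
In Python, from cell import manip, inverse_kinematics, cams, order gives the robot as it stands. Calls block until the motion is done:
- manip.move_pose(position, orientation): joint-space move of the TCP to a pose.
- manip.move_linear(position, rate=0.15, rot=None): straight line of the TCP; rot=None keeps the orientation; rate is the mean speed in m/s.
- manip.set_joints(angles): joint-space move.
- manip.set_gripper(opening, force=None): finger opening in m; force is the grip in N (None keeps the last); returns when the fingers have stopped.
- manip.dwell(seconds).
- inverse_kinematics(position, orientation): joint angles nearest the present ones, or None.
- manip.state(): the state.
- cams.capture(name): name is "scene" or "top" or "wrist"; returns a dict with "image" (420x560x3 uint8, blue, green, red), "z_map" (420x560 float32, m along the optical axis (not along the pixel's ray), 0 where there is no reading), "intrinsics" (3x3 intrinsics, pixels), "position" and "orientation" of the camera in the world; the wrist camera has in their place "T_tool_cam" (4x4, takes a point from camera to tool coordinates, whose origin is the TCP and whose axes are the flange's). Camera axes: x right, y down, z forward; pixel columns grow to the right and rows downward; lengths in m; the calibration is good to about 2 mm. A picture is of the moment at which its call begins: read the wrist's pose just before it.
A pose or a line that the arm cannot do raises manip.IKError and nothing moves.
- order.close_job(): hands the job in; it is judged then, once.
The state is a dict: "clock": time; "joint_pos": joint angles; "joint_velocities": joint speeds; "tau": joint torques, N m; "tool_pos": TCP position; "tcp_rot": TCP orientation; "contact_force": force on the tool from outside, world axes, zero at the start; "moment": the same for the moment, N m; "gripper_width": finger opening in m; "grasp_force": force on a finger pad.
Only numpy, scipy, OpenCV 4.12 (cv2) and the standard library are available. Lean on these libraries where they do the work, as an engineer would, in place of code of your own. Each camera call takes 0.05 s, during which the arm holds its last target. There are 200 camera calls.

TASK

First push the wooden wedge, thin end first, under the drooping right-hand end of the drying board until the board sits level on the wedge's flat part, and leave it there; nothing may stand on the board before it is level. Then stand all the painted ornaments upright on the board in two straight, neat rows: the spires centred along the back line and the round baubles along the front line, close side by side with less than 30 mm between the feet of neighbours. Leave the basin, paint pot and brush alone.

Things in the scene. Friction and masses are not known exactly. Their poses are not given: they have to be found in the camera images.
- board (a joint): hinge of the white laminated drying board (250 mm deep, 300 mm long, 16 mm thick, 0.8 kg), hinged along its left end on a fixed stand; rad. 0 is level, negative: the free right end droops (it rests at -0.073 on low stops), positive: the free end is too high. It turns freely and falls back unless held up
- board_top (a point): centre of the board's upper face, turning with it. x: to the back edge, away from the robot (edges at +-125 mm); y: along the board to the hinged end (+150 mm; free end -150 mm); z out of the face, which is 50 mm above the bench when level. Two thin dark lines run along y over the face: back line at x = +55 mm, front line at x = -55 mm
- stand: fixed stand under the board; origin on the bench under the middle of the level board, axes as board_top's when level. The underside of the level board is 34 mm above the bench; drooping, 12 mm at the free end. Two rubber stops 12 mm high under that end leave its middle 170 mm open to a wedge
- wedge: loose wooden wedge, 50 mm wide, 0.2 kg. Origin: on its underside below the middle of its handle; x points to the thin end. Handle: upright block, x -20 to +20 mm, 24 mm wide, up to 96 mm above the bench. Ahead of it a flat land 34 mm high to x = +65 mm, then a ramp down to 5 mm at the tip, x = +155 mm. Board edge on the land: board level; the handle is too tall to go under
- spire_a: spire ornament, one of 2 or 3 alike: painted teardrop tapering upwards (59 mm wide) on a flat round wooden foot 62 mm across, 14 mm thick; 145 mm tall, 0.16 kg. From its top rises a straight wooden stem 22 mm across, 106 to 145 mm above the underside, to grip by from above. Origin: centre of the foot's underside, z up along the stem
- spire_b: spire ornament, one of 2 or 3 alike: painted teardrop tapering upwards (59 mm wide) on a flat round wooden foot 62 mm across, 14 mm thick; 145 mm tall, 0.16 kg. From its top rises a straight wooden stem 22 mm across, 106 to 145 mm above the underside, to grip by from above. Origin: centre of the foot's underside, z up along the stem
- spire_c: spire ornament, one of 2 or 3 alike: painted teardrop tapering upwards (59 mm wide) on a flat round wooden foot 62 mm across, 14 mm thick; 145 mm tall, 0.16 kg. From its top rises a straight wooden stem 22 mm across, 106 to 145 mm above the underside, to grip by from above. Origin: centre of the foot's underside, z up along the stem
- bauble_a: round bauble ornament, one of 2 or 3 alike: painted ball 58 mm across on a flat round wooden foot 62 mm across, 14 mm thick; 106 mm tall, 0.15 kg. From its top rises a straight wooden stem 22 mm across, 68 to 106 mm above the underside, to grip by from above. Origin: centre of the foot's underside, z up along the stem
- bauble_b: round bauble ornament, one of 2 or 3 alike: painted ball 58 mm across on a flat round wooden foot 62 mm across, 14 mm thick; 106 mm tall, 0.15 kg. From its top rises a straight wooden stem 22 mm across, 68 to 106 mm above the underside, to grip by from above. Origin: centre of the foot's underside, z up along the stem
- bauble_c: round bauble ornament, one of 2 or 3 alike: painted ball 58 mm across on a flat round wooden foot 62 mm across, 14 mm thick; 106 mm tall, 0.15 kg. From its top rises a straight wooden stem 22 mm across, 68 to 106 mm above the underside, to grip by from above. Origin: centre of the foot's underside, z up along the stem
- basin: bystander: blue enamel bowl, 170 mm across, 60 mm high; leave it alone. Origin: centre of its underside
- paint_pot: bystander: closed yellow paint jar, 60 mm across, 75 mm high; leave it alone. Origin: centre of its underside
- brush: bystander: paint brush 170 mm long lying on the bench; leave it alone. Origin: under its middle
There are look-alikes about, which are no part of the job. What is shaped like the spire_c but purple is not meant. Leave any blue look-alike of the bauble_a alone.

How it is judged:
On the way:
1. the board is level on the wedge (value of joint board between -0.015 and 0.015 rad and y of wedge in the frame of board_top between -0.225 and -0.155 m and x of wedge in the frame of board_top between -0.07 and 0.07 m), for 0.3 s.
At the end, for the whole second after the job is handed in: board level within 0.015 rad, wedge under the middle of its free end; every spire upright at rest on the board within 16 mm of the back line, every bauble of the front line, each with a neighbour of its row under 95 mm away (centre to centre; feet 33 mm apart) (all of step 1 and x of spire_a in the frame of board_top between 0.039 and 0.071 m and y of spire_a in the frame of board_top between -0.145 and 0.145 m and z of spire_a in the frame of board_top between -0.008 and 0.01 m and angle between each of spire_a, spire_b, spire_c, bauble_a, bauble_b, bauble_c's own z axis and vertical below 0.08 rad and linear speed of each of spire_a, spire_b, spire_c, bauble_a, bauble_b, bauble_c below 0.03 m/s and (horizontal distance between spire_a and spire_b below 0.095 m or horizontal distance between spire_a and spire_c below 0.095 m) and x of spire_b in the frame of board_top between 0.039 and 0.071 m and y of spire_b in the frame of board_top between -0.145 and 0.145 m and z of spire_b in the frame of board_top between -0.008 and 0.01 m and (horizontal distance between spire_b and spire_a below 0.095 m or horizontal distance between spire_b and spire_c below 0.095 m) and x of spire_c in the frame of board_top between 0.039 and 0.071 m and y of spire_c in the frame of board_top between -0.145 and 0.145 m and z of spire_c in the frame of board_top between -0.008 and 0.01 m and (horizontal distance between spire_c and spire_a below 0.095 m or horizontal distance between spire_c and spire_b below 0.095 m) and x of bauble_a in the frame of board_top between -0.071 and -0.039 m and y of bauble_a in the frame of board_top between -0.145 and 0.145 m and z of bauble_a in the frame of board_top between -0.008 and 0.01 m and (horizontal distance between bauble_a and bauble_b below 0.095 m or horizontal distance between bauble_a and bauble_c below 0.095 m) and x of bauble_b in the frame of board_top between -0.071 and -0.039 m and y of bauble_b in the frame of board_top between -0.145 and 0.145 m and z of bauble_b in the frame of board_top between -0.008 and 0.01 m and (horizontal distance between bauble_b and bauble_a below 0.095 m or horizontal distance between bauble_b and bauble_c below 0.095 m) and x of bauble_c in the frame of board_top between -0.071 and -0.039 m and y of bauble_c in the frame of board_top between -0.145 and 0.145 m and z of bauble_c in the frame of board_top between -0.008 and 0.01 m and (horizontal distance between bauble_c and bauble_a below 0.095 m or horizontal distance between bauble_c and bauble_b below 0.095 m)); the robot touches nothing.
It fails at once if an ornament stands on the board while the board still slopes (value of joint board below -0.03 rad and ((x of spire_a in the frame of board_top between -0.12 and 0.12 m and y of spire_a in the frame of board_top between -0.145 and 0.145 m and z of spire_a in the frame of board_top between -0.03 and 0.006 m) or (x of spire_b in the frame of board_top between -0.12 and 0.12 m and y of spire_b in the frame of board_top between -0.145 and 0.145 m and z of spire_b in the frame of board_top between -0.03 and 0.006 m) or (x of spire_c in the frame of board_top between -0.12 and 0.12 m and y of spire_c in the frame of board_top between -0.145 and 0.145 m and z of spire_c in the frame of board_top between -0.03 and 0.006 m) or (x of bauble_a in the frame of board_top between -0.12 and 0.12 m and y of bauble_a in the frame of board_top between -0.145 and 0.145 m and z of bauble_a in the frame of board_top between -0.03 and 0.006 m) or (x of bauble_b in the frame of board_top between -0.12 and 0.12 m and y of bauble_b in the frame of board_top between -0.145 and 0.145 m and z of bauble_b in the frame of board_top between -0.03 and 0.006 m) or (x of bauble_c in the frame of board_top between -0.12 and 0.12 m and y of bauble_c in the frame of board_top between -0.145 and 0.145 m and z of bauble_c in the frame of board_top between -0.03 and 0.006 m))).
It fails at once if the basin is shoved out of its place (distance of basin from where it was at the start of the episode above 0.03 m).
It fails at once if the paint pot is shoved out of its place (distance of paint_pot from where it was at the start of the episode above 0.03 m).
It fails at once if the brush is shoved out of its place (distance of brush from where it was at the start of the episode above 0.03 m).
Of spire_a, spire_b, spire_c only 2 to 3 are there at a start; the rules pass over those that are not, and their reading is None.
Of bauble_a, bauble_b, bauble_c only 2 to 3 are there at a start; the rules pass over those that are not, and their reading is None.
At some moment in a run one of spire_a, spire_b, spire_c, bauble_a, bauble_b, bauble_c may be knocked a few centimetres aside while the robot is not near it.
It also fails if it takes over 210 s, if anything falls off the work surface, if the arm or the gripper's body presses on something with over 40 N, if the wrist force passes 120 N, or if a joint passes its speed limit or range.

## Working session

There is one attempt and no reset: what is moved stays moved. The work goes in short steps, each a Python script; the robot and the scene stay as the last script left them, time stands still between calls to the robot, and variables do not carry over. Pictures are saved under pics/ and viewed, at most 14 in all, crops included, and the job is handed in when it is done.

```bash
ls; mkdir -p pics; cat > h.py <<'E'
import numpy as np, cv2
from scipy.spatial.transform import Rotation as R
from cell import manip, inverse_kinematics, cams, order
def cloud(name):
    s=manip.state(); c=cams.capture(name); K=np.array(c["intrinsics"]); z=c["z_map"]
    v,u=np.mgrid[:z.shape[0],:z.shape[1]]
    P=np.stack([(u-K[0,2])/K[0,0]*z,(v-K[1,2])/K[1,1]*z,z],-1)
    if name=="wrist":
        T=np.array(c["T_tool_cam"]); P=P@T[:3,:3].T+T[:3,3]
        W=R.from_rotvec(s["tcp_rot"]).as_matrix(); P=P@W.T+np.array(s["tool_pos"])
    else:
        o=np.array(c["orientation"]); Rm=R.from_rotvec(o).as_matrix() if o.size==3 else (o if o.shape==(3,3) else R.from_quat(o).as_matrix())
        P=P@Rm.T+np.array(c["position"])
    P[z==0]=np.nan
    return c["image"],P
E
python3 - <<'E'
from h import *
for n in("top","scene"):
    im,P=cloud(n); cv2.imwrite(f"pics/{n}0.png",im); np.save(n+"0.npy",P)
    c=cams.capture(n); print(n,c["position"],c["orientation"],np.nanpercentile(P[...,2],[1,20,50,80,99]))
print(manip.state())
E
```

```text
pics
top [ 0.40941662 -0.06162065  1.06349368] [-2.15388772  2.1704528  -0.13785033] [-0.73601143 -0.00404138 -0.00096692  0.00268306  0.3270003 ]
scene [0.9449987  0.50085469 1.14727865] [-0.88365493 -2.70307137  0.80965097] [-0.75650975 -0.41273643  0.00143701  0.01355575  0.48391398]
{'clock': 0.2, 'joint_pos': array([-1.32188430e+00,  2.64446070e-01,  1.60485046e+00, -3.88598115e-05,
        1.27372497e+00, -3.68825568e-02]), 'joint_velocities': array([ 0.00160528, -0.00185046, -0.00412624,  0.00069684,  0.0009688 ,
        0.00114078]), 'tau': array([ 9.22189101e-04, -5.02168965e+01, -3.56978703e+01,  7.27795274e-02,
        2.57966062e-02, -1.16830156e-04]), 'tool_pos': array([ 0.19018165, -0.64718206,  0.23787773]), 'tcp_rot': array([-3.10816709e+00, -4.47214766e-01,  2.95391439e-04]), 'contact_force': array([ 0.46429039,  0.22464146, -0.08820114]), 'moment': array([0.01502348, 0.04245284, 0.00612193]), 'grasp_force': 0.0, 'gripper_width': 0.0881108566724043}
```

View pics/top0.png

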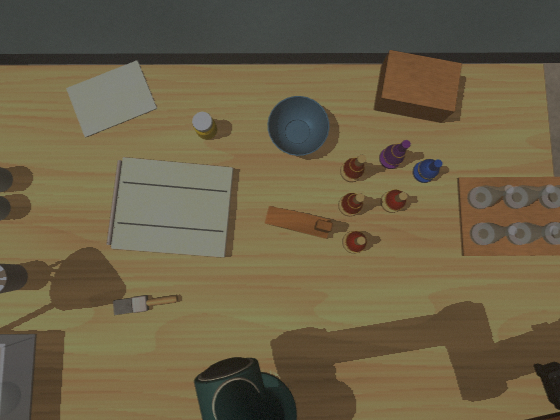

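View pics/scene0.png

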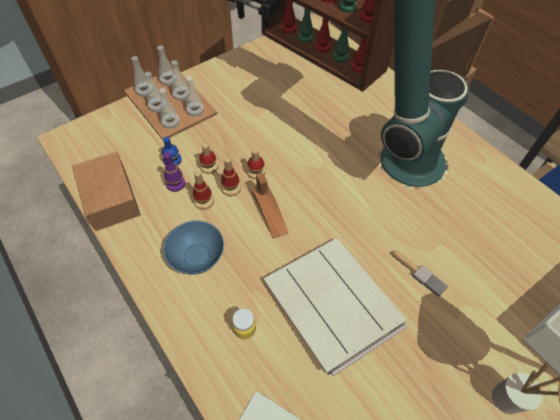

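The top view shows the board (110-232, 158-256), the wedge (265-333, 207-237) with its handle at (322,226), two red spires near (352,168) and (350,203), and two red baubles near (396,200) and (357,241). The purple spire (395,155) and blue bauble (428,170) are look-alikes. The scene view confirms this.

```bash
cat > meas.py <<'E'
from h import *
def stems(im,P):
    """red ornaments: from the cloud, clusters of high points"""
    z=P[...,2]; hsv=cv2.cvtColor(im,cv2.COLOR_BGR2HSV)
    m=((z>0.02)&(z<0.22)).astype(np.uint8)
    n,l,st,ct=cv2.connectedComponentsWithStats(m,connectivity=4)
    for i in range(1,n):
        if st[i,4]<60: continue
        Q=P[l==i]; zt=np.percentile(Q[:,2],98)
        T=Q[Q[:,2]>zt-0.012]
        print(i,ct[i].astype(int),"n",st[i,4],"zmax %.3f"%zt,"top",np.round((T.min(0)+T.max(0))/2,3)[:2],"ext",np.round(np.ptp(T,axis=0),3)[:2],len(T))
E
python3 - <<'E'
from meas import *
im,P=cv2.imread("pics/top0.png"),np.load("top0.npy")
stems(im,P)
z=P[...,2]; hsv=cv2.cvtColor(im,cv2.COLOR_BGR2HSV)
# board
m=np.zeros(z.shape,bool); m[150:262,105:240]=1
m&=(z>0.02)&(z<0.07)
l,n=cv2.connectedComponentsWithStats(m.astype(np.uint8))[1:3]; k=1+np.argmax(n[1:,4]); B=P[l==k]
A=np.c_[B[:,:2],np.ones(len(B))]; print("plane",np.linalg.lstsq(A,B[:,2],rcond=None)[0])
r=cv2.minAreaRect(B[:,:2].astype(np.float32)); print("board",r,cv2.boxPoints(r))
# lines
g=im.max(2); d=m&(l==k)&(g<90); d[:, :120]=0; d[:,228:]=0
for a,b in((175,200),(215,240)):
    q=P[a:b][d[a:b]]; c=np.polyfit(q[:,1],q[:,0],1); print("line",c,len(q))
# wedge
m=np.zeros(z.shape,bool); m[200:242,260:337]=1
red=(hsv[...,0]<14)&(hsv[...,1]>150)&m&(hsv[...,2]>60)
W=P[red]; W=W[np.isfinite(W[:,0])]; print("wedge all",len(W),cv2.minAreaRect(W[:,:2].astype(np.float32)))
H=P[m&(z>0.075)]; print("handle",len(H),H.mean(0) if len(H) else 0, cv2.minAreaRect(H[:,:2].astype(np.float32)))
cv2.imwrite("pics/crop1.png",cv2.resize(im[130:265,255:450],None,fx=4,fy=4,interpolation=cv2.INTER_CUBIC))
E
```

```text
1 [418  84] n 4614 zmax 0.092 top [ 0.878 -0.449] ext [0.175 0.223] 3746
2 [298 121] n 1612 zmax 0.061 top [ 0.765 -0.116] ext [0.168 0.167] 540
4 [203 124] n 468 zmax 0.077 top [0.774 0.142] ext [0.052 0.052] 313
10 [395 152] n 446 zmax 0.145 top [ 0.685 -0.378] ext [0.02  0.019] 67
11 [354 166] n 406 zmax 0.145 top [ 0.648 -0.267] ext [0.02  0.021] 67
12 [169 207] n 10706 zmax 0.050 top [0.552 0.267] ext [0.261 0.259] 5742
13 [428 168] n 389 zmax 0.107 top [ 0.646 -0.472] ext [0.021 0.022] 68
14 [  2 177] n 132 zmax 0.049 top [0.632 0.688] ext [0.04  0.009] 45
16 [514 195] n 1697 zmax 0.157 top [ 0.569 -0.669] ext [0.022 0.123] 179
17 [395 199] n 367 zmax 0.106 top [ 0.561 -0.377] ext [0.02  0.021] 66
18 [352 202] n 391 zmax 0.145 top [ 0.552 -0.259] ext [0.021 0.02 ] 66
19 [  1 206] n 84 zmax 0.041 top [0.551 0.689] ext [0.041 0.007] 33
21 [306 223] n 878 zmax 0.097 top [ 0.49  -0.178] ext [0.031 0.041] 150
26 [515 232] n 1594 zmax 0.157 top [ 0.469 -0.668] ext [0.021 0.124] 183
28 [355 241] n 368 zmax 0.107 top [ 0.45  -0.267] ext [0.02 0.02] 64
29 [  9 277] n 558 zmax 0.091 top [0.362 0.632] ext [0.065 0.024] 177
78 [ 13 375] n 2407 zmax 0.120 top [0.124 0.596] ext [0.174 0.018] 392
83 [274 404] n 291 zmax 0.100 top [ 0.039 -0.048] ext [0.031 0.024] 33
plane [0.00582219 0.07067157 0.01884761]
board ((0.5479304790496826, 0.23049992322921753), (0.3139472007751465, 0.25048428773880005), 85.07947540283203) [[0.40968567 0.08484733]
 [0.65924686 0.06336233]
 [0.6861753  0.37615252]
 [0.4366141  0.39763752]]
line [0.08590839 0.58300221] 133
line [0.0859504  0.47264901] 136
wedge all 450 ((0.5059811472892761, -0.11341286450624466), (0.1685190200805664, 0.04956725239753723), 75.4120101928711)
handle 159 [ 0.48895576 -0.1770288   0.09315175] ((0.4894171953201294, -0.17790941894054413), (0.03991538658738136, 0.02426629513502121), 74.58451843261719)
```

View pics/crop1.png

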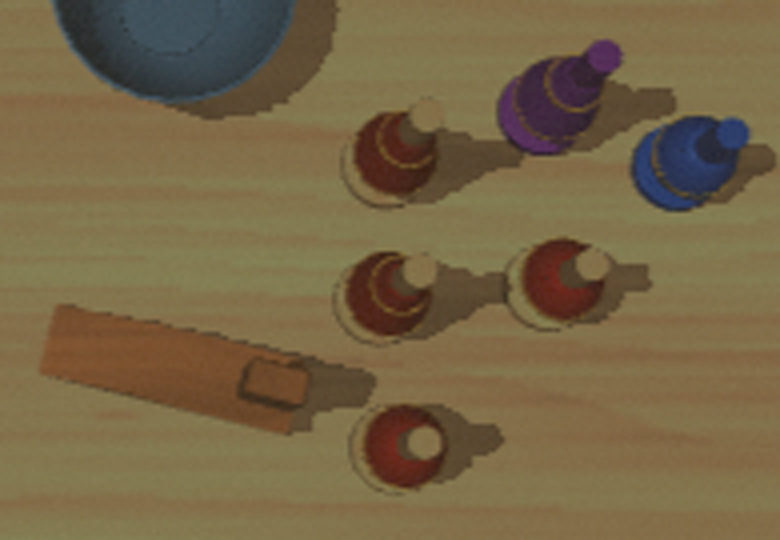

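Two spires and two baubles are present. The board yaw is about -0.086 rad, and the wedge already points roughly at the open end. I'll grip the wedge by its handle, align it and push.

```bash
cat >> h.py <<'E'
PSI=-0.0857; C=np.array([0.5473,0.2236])
EX=np.array([np.cos(PSI),np.sin(PSI)]); EY=np.array([-np.sin(PSI),np.cos(PSI)])
def bw(x,y): return C+x*EX+y*EY            # board -> world
def wb(p): d=np.asarray(p)[:2]-C; return np.array([d@EX,d@EY])
def down(h): return (R.from_euler('z',h)*R.from_euler('x',np.pi)).as_rotvec()
def rep(t=""):
    s=manip.state(); print(t,"t %.1f"%s["clock"],np.round(s["tool_pos"],4),"F",np.round(s["contact_force"],1),"g %.4f %.1f"%(s["gripper_width"],s["grasp_force"]),flush=True)
E
python3 - <<'E'
from h import *
h0=np.radians(75.1); h1=PSI+np.pi/2
p=[0.489,-0.178]
manip.move_pose([*p,0.25],down(h0)); rep()
manip.set_gripper(0.07)
manip.move_linear([*p,0.062],rate=0.12); rep("at")
manip.set_gripper(0.0,force=30); rep("grip")
manip.move_linear([*bw(0,-0.345),0.062],rate=0.08,rot=down(h1)); rep("aligned")
for y in (-0.30,-0.26,-0.22,-0.19):
    manip.move_linear([*bw(0,y),0.062],rate=0.05); rep(y)
manip.dwell(0.3)
im,P=cloud("scene"); cv2.imwrite("pics/scene1.png",im)
manip.set_gripper(0.07); manip.move_linear([*bw(0,-0.19),0.25],rate=0.15); rep("off")
manip.move_pose([0.5,-0.3,0.32],down(h1))
im,P=cloud("top"); cv2.imwrite("pics/top1.png",im); np.save("top1.npy",P)
z=P[...,2]
q=z[165:250,125:225].ravel(); B=P[165:250,125:225].reshape(-1,3); B=B[np.isfinite(B[:,2])]
b=np.array([wb(x) for x in B]); c=np.linalg.lstsq(np.c_[b,np.ones(len(b))],B[:,2],rcond=None)[0]; print("plane",c)
m=(z>0.08)&(z<0.12); m[:, :220]=0; m[:,300:]=0; m[:180]=0; m[270:]=0
H=P[m]; print("handle",len(H),cv2.minAreaRect(H[:,:2].astype(np.float32)) if len(H) else 0)
if len(H): print(wb((H[:,:2].min(0)+H[:,:2].max(0))/2))
E
```

```text
t 2.2 [ 0.489  -0.1788  0.25  ] F [0.  0.6 0.5] g 0.0881 0.0
at t 4.4 [ 0.4897 -0.1783  0.0628] F [0.1 0.1 0.5] g 0.0700 0.0
grip t 5.1 [ 0.4891 -0.1781  0.062 ] F [-0.4 -1.1 -0.1] g 0.0237 30.0
aligned t 6.1 [ 0.5178 -0.1199  0.062 ] F [ 1.   1.3 -0.3] g 0.0240 30.0
-0.3 t 7.2 [ 0.5216 -0.0751  0.062 ] F [-0.2  1.2  0.3] g 0.0238 30.0
-0.26 t 8.1 [ 0.5253 -0.0359  0.0622] F [-0.1 -6.   0.4] g 0.0237 30.0
-0.22 t 9.1 [0.5284 0.0041 0.062 ] F [ 0.  -4.4  0.1] g 0.0236 30.0
-0.19 t 9.8 [0.5309 0.035  0.0619] F [-0.4 -0.3  0.9] g 0.0240 30.0
off t 12.4 [0.5303 0.0343 0.2487] F [-0.4  0.2 -0.1] g 0.0698 0.0
plane [0.00018936 0.00037653 0.04901219]
handle 153 ((0.5305323004722595, 0.034591786563396454), (0.0394502654671669, 0.024065587669610977), 84.92161560058594)
[-0.00118747 -0.19000381]
```

View pics/top1.png

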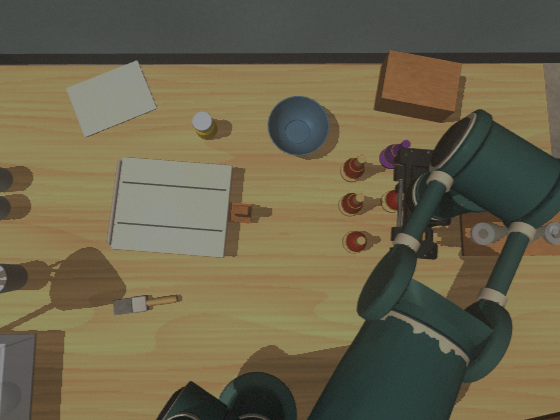

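The board is level (slope 0.0004), and the wedge sits at board y = -0.190, x = -0.001. Next come the ornaments, with a fresh look before each pick.

```bash
cat > orn.py <<'E'
from h import *
def find(top=(0.145,),zb=0.0):
    """stem tops of natural-wood stems: list of (x,y,z)"""
    im,P=cloud("top"); out=[]
    for zt in top:
        z=P[...,2]; m=(abs(z-zb-zt)<0.010)&(im[...,2].astype(int)>im[...,0]+15)
        n,l,st,_=cv2.connectedComponentsWithStats(m.astype(np.uint8))
        for i in range(1,n):
            Q=P[l==i]
            if 30<st[i,4]<110 and np.ptp(Q[:,:2],axis=0).max()<0.032:
                out.append([*(Q[:,:2].min(0)+Q[:,:2].max(0))/2,np.median(Q[:,2])])
    return np.array(out),im
def place(exp,H,by,bx):
    f,_=find((H,)); d=np.linalg.norm(f[:,:2]-exp,axis=1); k=d.argmin(); print("found",f[k].round(4),"off %.3f"%d[k])
    assert d[k]<0.075
    p=f[k,:2]; zp=H-0.038; t=bw(bx,by); o=down(0); o2=down(PSI)
    manip.set_gripper(0.05)
    manip.move_pose([*p,0.30],o); manip.move_linear([*p,zp],rate=0.15); rep("at")
    manip.set_gripper(0.0,force=25); rep("grip")
    assert manip.state()["gripper_width"]>0.017
    manip.move_linear([*p,0.33],rate=0.2)
    manip.move_pose([*t,0.33],o2); manip.move_linear([*t,zp+0.075],rate=0.15)
    manip.dwell(0.2); manip.move_linear([*t,zp+0.0505],rate=0.03); rep("down")
    manip.set_gripper(0.045); manip.move_linear([*t,0.33],rate=0.15); rep("up")
E
python3 - <<'E'
from orn import *
place([0.450,-0.267],0.106,0.039,-0.055)
f,im=find((0.145,0.106)); print(f.round(3)); f,_=find((0.106,),0.05); print("board",[wb(x).round(4) for x in f])
cv2.imwrite("pics/p1.png",im)
E
```

```text
found [ 0.4499 -0.2669  0.1049] off 0.000
at t 17.3 [ 0.4506 -0.2674  0.069 ] F [-0.1 -0.6 -0.9] g 0.0501 0.0
grip t 17.8 [ 0.45   -0.2671  0.0681] F [ 0.1 -0.8  0.8] g 0.0216 24.9
down t 23.8 [0.4959 0.2673 0.1186] F [-0.4 -0.2 -1.7] g 0.0213 24.9
up t 25.9 [0.4953 0.2669 0.3286] F [ 0.2  0.1 -0.2] g 0.0448 0.0
[[ 0.648 -0.268  0.143]
 [ 0.568 -0.61   0.145]
 [ 0.553 -0.26   0.143]
 [ 0.496  0.263  0.151]
 [ 0.469 -0.612  0.142]
 [ 0.648 -0.266  0.103]
 [ 0.568 -0.616  0.106]
 [ 0.561 -0.378  0.104]
 [ 0.551 -0.258  0.103]]
board [array([ 0.0951, -0.8348]), array([-0.0541,  0.0346])]
```

View pics/p1.png

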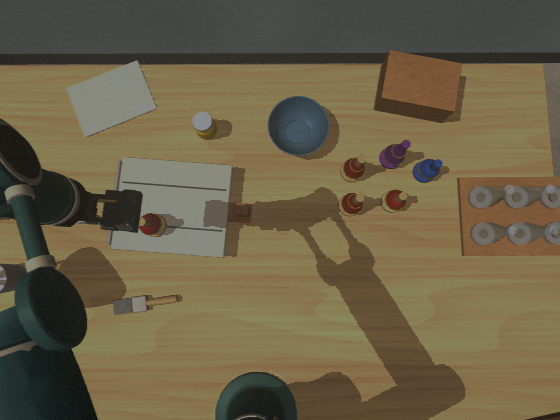

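The first bauble stands on the front line at about (150,225), and the rest are undisturbed. Placing the others.

```bash
python3 - <<'E'
from orn import *
place([0.561,-0.377],0.106,-0.039,-0.055)
place([0.552,-0.259],0.145,0.039,0.055)
place([0.648,-0.267],0.145,-0.039,0.055)
manip.move_pose([0.5,-0.3,0.35],down(0))
im,P=cloud("top"); cv2.imwrite("pics/end.png",im)
for H in(.106,.145):
    f,_=find((H,),0.05); print(H,[wb(x).round(4) for x in f if abs(wb(x)).max()<.15])
B=P[165:250,125:225].reshape(-1,3); B=B[np.isfinite(B[:,2])&(B[:,2]<0.06)]
b=np.array([wb(x) for x in B]); print("plane",np.linalg.lstsq(np.c_[b,np.ones(len(b))],B[:,2],rcond=None)[0])
z=P[...,2]; m=(z>0.08)&(z<0.12); m[:, :232]=0; m[:,300:]=0; m[:180]=0; m[270:]=0
H=P[m]; print("wedge",len(H),wb((H[:,:2].min(0)+H[:,:2].max(0))/2))
im,_=cloud("scene"); cv2.imwrite("pics/ends.png",im[200:400,200:460].repeat(2,0).repeat(2,1)); rep()
E
```

```text
found [ 0.5611 -0.3783  0.1044] off 0.001
at t 30.3 [ 0.5618 -0.3789  0.0693] F [-0.8 -0.   0.1] g 0.0502 0.0
grip t 30.9 [ 0.5612 -0.3785  0.0682] F [ 0.7 -0.9  0.5] g 0.0213 25.0
down t 36.9 [0.4893 0.1895 0.1186] F [ 0.6  0.  -2.7] g 0.0212 25.0
up t 39.0 [0.4886 0.1893 0.3287] F [0.1 0.7 0.7] g 0.0447 0.0
found [ 0.5527 -0.2591  0.1434] off 0.001
at t 42.5 [ 0.5536 -0.2595  0.1082] F [ 0.1  0.4 -0.2] g 0.0500 0.0
grip t 43.0 [ 0.5529 -0.2594  0.1073] F [ 0.3 -1.1  1.1] g 0.0213 25.0
down t 48.5 [0.6055 0.2578 0.1575] F [-0.5 -0.  -2.7] g 0.0212 25.0
up t 50.3 [0.6049 0.2575 0.3284] F [-0.6 -0.2 -0.8] g 0.0448 0.0
found [ 0.6481 -0.2674  0.1438] off 0.000
at t 54.0 [ 0.649  -0.2679  0.1085] F [0.6 0.1 0.3] g 0.0499 0.0
grip t 54.5 [ 0.6482 -0.2677  0.1073] F [-0.8 -0.   0.8] g 0.0212 25.0
down t 59.7 [0.5988 0.1801 0.1575] F [-0.4  0.4 -1.9] g 0.0211 25.0
up t 61.5 [0.5982 0.1799 0.3285] F [-0.2 -0.  -0.3] g 0.0452 0.0
0.106 [array([0.054 , 0.0345]), array([ 0.0557, -0.0418]), array([-0.0544,  0.0369]), array([-0.0914, -0.0755])]
0.145 [array([0.0545, 0.0382]), array([ 0.0558, -0.0408])]
plane [6.21326590e-06 2.11980507e-06 4.90565923e-02]
wedge 154 [-0.00107849 -0.18987042]
 t 63.5 [ 0.5005 -0.2992  0.35  ] F [-0.5  0.2  0.5] g 0.0448 0.0
```

View pics/end.png

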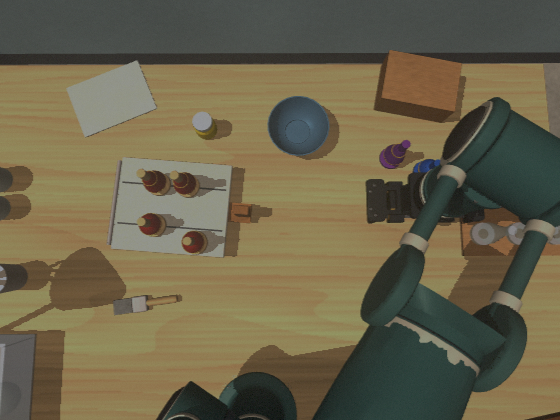

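View pics/ends.png

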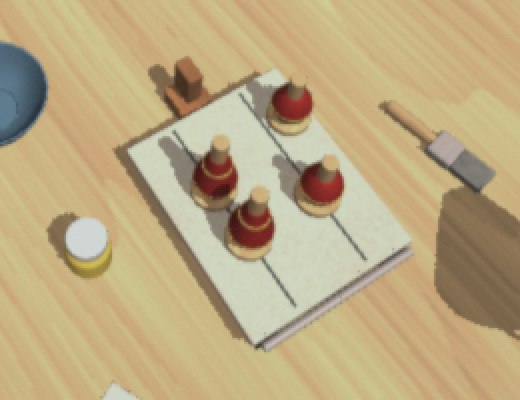

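Both pictures show that the second bauble was knocked to board (-0.091,-0.076), image (193,242). Everything else is in place. I'll put it back.

```bash
python3 - <<'E'
from orn import *
f,_=find((.106,),0.05); p=min(f,key=lambda q:np.linalg.norm(wb(q)-[-.0914,-.0755]))[:2]; print(wb(p))
o=down(PSI); t=bw(-.055,-.039); z=0.1185
manip.set_gripper(0.05); manip.move_pose([*p,0.33],o); manip.move_linear([*p,z],rate=0.15); rep("at")
manip.set_gripper(0.0,force=25); rep("grip"); assert manip.state()["gripper_width"]>0.017
manip.move_linear([*p,z+0.03],rate=0.1); manip.move_linear([*t,z+0.03],rate=0.08); manip.dwell(.2)
manip.move_linear([*t,z+0.0005],rate=0.03); rep("down")
manip.set_gripper(0.05); manip.move_linear([*t,0.35],rate=0.15)
manip.move_pose([0.5,-0.3,0.35],down(0)); manip.dwell(1)
im,P=cloud("top")
for H in(.106,.145):
    f,_=find((H,),0.05); print(H,[wb(x).round(4) for x in f if abs(wb(x)).max()<.15])
B=P[165:250,125:225].reshape(-1,3); B=B[np.isfinite(B[:,2])&(B[:,2]<0.06)]
b=np.array([wb(x) for x in B]); print("plane",np.linalg.lstsq(np.c_[b,np.ones(len(b))],B[:,2],rcond=None)[0])
im,_=cloud("scene"); cv2.imwrite("pics/ends2.png",im[200:400,200:460].repeat(2,0).repeat(2,1)); rep()
E
```

```text
[-0.09129954 -0.07530363]
at t 67.1 [0.4507 0.1566 0.1195] F [0.4 0.1 0. ] g 0.0499 0.0
grip t 67.7 [0.45   0.1563 0.1187] F [ 0.2 -1.2  1.8] g 0.0210 25.0
down t 70.2 [0.4893 0.1895 0.1192] F [ 0.1  0.  -2.4] g 0.0215 25.0
0.106 [array([0.0532, 0.0369]), array([ 0.055 , -0.0407]), array([-0.0543,  0.0369]), array([-0.0547, -0.0396])]
0.145 [array([0.0546, 0.0377]), array([ 0.0558, -0.0402])]
plane [-0.00048673  0.00035786  0.04911594]
 t 75.5 [ 0.5  -0.3   0.35] F [-0.2 -0.4  0.2] g 0.0496 0.0
```

View pics/ends2.png

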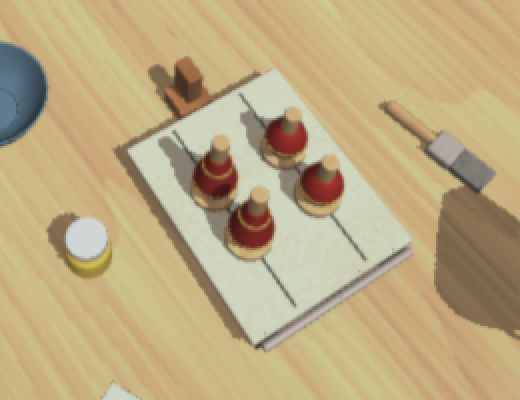

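All four ornaments now stand on their lines in neat rows, and the board is level on the wedge.

```bash
python3 -c "
from h import *
print(order.close_job())"
```

```text
the job is handed in; nothing more can be done
None
```

The job is handed in: the board is level on the wedge, with both spires on the back line and both baubles on the front line (one bauble was knocked aside mid-run and put back); no verdict was returned.

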